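# Unlatch a nail-practice hand from its ball mount and hold it up

## Task

Take the nail-practice hand off its ball mount: pull the coupler's spring latch fully across towards the thumb rest, and with it held there lift the coupler straight off the ball. Handle it by the coupler only, because the gel on the hand is still tacky, and leave the things around it where they are. Finish while still holding it: raised about 10 cm above the ball, roughly level with the nails up, still and touching nothing else.

Things in the scene. Friction and masses are not known exactly. Their poses are not given: they have to be found in the camera images.
- mount: Steel bench mount, fixed to the table: round dark foot 100 mm across and 12 mm thick, upright post, and on top a bright ball 30 mm across on an 11 mm neck; the ball's centre is 95 mm above the table. Origin: centre of the foot's underside, z up, x towards the cushion.
- ball (a point): Centre of the ball of the mount, 95 mm above the table.
- trainer: What is to be taken off, 0.4 to 0.55 kg: a grey cast coupler (a cup 40 mm across over the ball, its top 24 mm above the ball's centre), a 16 mm tube and a life-size vinyl right hand, palm down on the cushion. Origin: centre of the coupler's ball socket, which is the ball's centre while coupled. x along the tube to the fingertips, y across, z up through the top of the cup.
- socket (a point): Centre of the coupler's ball socket: the trainer's origin. The ball is clear of the socket once this point is 25 mm straight above the ball's centre. The trainer's centre of mass lies about 30 to 40 mm from here along its x.
- thumb_rest (a point): Middle of the outer (+y) face of the thumb rest, a fixed upright plate on the +y side of the coupler, 30 mm long in x, z -6 to +32 mm of the trainer's frame. The point lies at (0, 22, 14) mm in that frame.
- latch_tab (a point): Middle of the outer (-y) face of the latch tab, an upright steel plate on the coupler's -y side, 30 mm long in x, z -12 to +32 mm. In the trainer's frame it is at (0, -36, 14) mm released, (0, -25, 14) mm fully pulled: a pinch from above across tab and thumb rest spans 58 mm at rest, 47 mm fully pulled, its middle then at (0, -1.5, 14) mm.
- latch (a joint): Travel of the spring latch in m: 0 released (a keeper bar under the ball locks the coupler on), 0.011 pulled to its stop, the tab moved towards the thumb rest (trainer's +y); pull it to the stop to free the ball (above 0.008 counts). The spring pushes back with 6 N at rest, 11.5 N at the stop, and returns it when let go: pinch with 30 to 45 N, which also carries the weight.
- practice_hand: The hollow vinyl hand with its tacky nails, part of the trainer (same origin and axes); not to be touched by the robot. Wrist from x = 63 mm, palm 100 to 190 mm, nail tips about 280 mm; y -40 to +70 mm, z -9 to +24 mm.
- cushion: Cream manicure cushion under the palm, fixed: 90 (x) by 200 (y) by 86 mm tall. Origin: centre of its underside, about 145 mm from the ball along the mount's x.
- polish_bottle: Bystander: small nail polish bottle, 32 mm across, 78 mm tall with its slim black cap. Origin: centre of its underside.
- gel_pot: Bystander: small round gel pot, 41 mm across, 26 mm tall. Origin: centre of its underside.
- buffer_block: Bystander: pale buffing block 27 by 95 by 25 mm tall. Origin: centre of its underside.

How it is judged:
By the outcome, as a careful person would: the job done as asked, in the order asked, and still so for the second after the job is handed in, while the arm keeps its last pose, push and grip.
It also fails if it takes over 32 s, if anything falls off the work surface, if the arm or the gripper's body presses on something with over 40 N, if the wrist force passes 120 N, or if a joint passes its speed limit or range.

## Robot

A 6-joint arm with a two-finger parallel gripper is mounted at the origin on the work surface. World frame = base frame: x ahead of the robot, y to its left, z up, the work surface at z = 0. Lengths are in m, angles in rad, forces in N, time in s.
With the tool pointing down it reaches from about 0.375 to 0.925 m from the base axis. Payload 5.7 kg.
Tool frame: the origin (TCP) lies on the mounting face of the last link; the fingertips stand 173 mm ahead of it and the grasp point (between the pads) lies 155 mm ahead of it; z points along the fingers, y is the line along which they close (so a half turn about z gives the same grasp; the last joint's range is limited). The gripper opens to 85 mm and grips with 20 to 120 N. Pads are 22 mm wide; open, the fingers measure 114 mm over their backs; the gripper's body (76 mm by 85 mm) begins 54 mm behind the grasp point. The pads swing forward as they close: fully open they stand 13 mm farther back than shut.
Start: joints at [-1.305, 0.359, 1.51, -0, 1.272, -0.115], TCP at [0.223, -0.557, 0.405] pointing down, gripper open.
Joint ranges: [-2.97, 2.97], [-1.01, 2.36], [0.21, 2.38], [-0.96, 4.11], [0.2, 2.71], [-2.98, 2.98]. Speed limits (rad/s): [2.39, 2.39, 3.14, 3.14, 3.14, 3.14].

## Interface

Orientations are given as a unit quaternion [x, y, z, w].
In Python, from rig import manip gives the robot as it stands.
- The arm moves only by the tool shift_gripper, called after ">>>" by a JSON object that holds its "method" and its "body". Schema: {"type":"object","properties":{"moves":{"type":"object","properties":{"motion":{"type":"array","items":{"type":"array","items":{"type":"number"},"minItems":7,"maxItems":7},"minItems":1,"maxItems":10}},"additionalProperties":false,"required":["motion"]},"only":{"type":"string"},"quiet":{"type":"boolean"},"lines":{"type":"string"}},"required":["moves"],"additionalProperties":false}. moves is an object whose key "motion" holds a list of rows, 1 to 10 of them, each of 7 numbers: the finger opening in m, then dx, dy, dz in shares of the most that a row can go, 1 being 62.5 mm, then a rotation vector rx, ry, rz in shares of 90 degrees (1.0 is 90 degrees); each row shifts and turns the commanded pose from where the row before left it, along the tool's axes as they then stand; what a row does not reach is not made up. A row lasts 1/8 s, in which the tool goes at most 0.0625 m and 0.188 rad, less where a joint would pass 70% of its speed; a pose out of reach is approached as far as the arm can. The fingers move at their own pace and stop on an object; the grip force is fixed at half the most. Time passes only in rows, so rows that do not move let the fingers close. The tool returns the time, the measured TCP pose, the force, the opening and the grip force at its end. only (a regular expression) keeps the lines of the reply that match it, lines (a string "A,B") keeps lines A to B, and quiet returns only ok. Shift and turn numbers lie between -1 and 1, and a call with a number outside is refused. Input that does not fit is refused with a message, and nothing moves.
- manip.get_obs(): the state, without advancing time (a new reading comes with each control period).
- manip.camera(name): name is "side" or "top" or "wrist"; returns the picture (384x512x3 uint8, blue, green, red); there is no depth.
- manip.get_calibration(name): a dict with "camera_matrix" (3x3 intrinsics, pixels), "world_to_cam" (4x4, takes a point from world to camera coordinates); the wrist camera has in their place "tool_from_camera" (4x4, takes a point from camera to tool coordinates, whose origin is the TCP and whose axes are the flange's). Camera axes: x right, y up, looking along -z (the intrinsics and any distortion apply to the point x, -y, -z); pixel columns grow to the right and rows downward; lengths in m; the calibration is good to about 2 mm. A picture is of the moment at which its call begins: read the wrist's pose just before it. get_calibration takes no time and is no camera call.
- manip.close_job(): hands the job in; it is judged then, once.
The state is a dict: "clock": time; "qpos": joint angles; "qd": joint speeds; "effort": joint torques, N m; "tcp_pos": TCP position; "tool_rot": TCP orientation; "wrist_force": force on the tool from outside, world axes, zero at the start; "moment": the same for the moment, N m; "opening": finger opening in m; "gripper_force": force on a finger pad.
Only numpy, scipy, OpenCV 4.12 (cv2) and the standard library are available. Lean on these libraries where they do the work, as an engineer would, in place of code of your own. Each camera call takes 0.05 s, during which the arm holds its last target. There are 200 camera calls.

## Working session

There is one attempt and no reset: what is moved stays moved. The work goes in short steps, Python scripts to look and compute and a tool call to move; the robot and the scene stay as the last step left them, time stands still between calls to the robot, and variables do not carry over. Pictures are saved under pics/ and viewed, at most 10 in all, crops included, and the job is handed in when it is done.

```bash
ls; mkdir -p pics; python3 - <<'E'
from rig import manip
import cv2,numpy as np
np.set_printoptions(precision=4,suppress=True)
a=manip.camera("top");b=manip.camera("side")
cv2.imwrite("pics/top.png",a);cv2.imwrite("pics/side.png",b)
for n in("top","side","wrist"):print(n,manip.get_calibration(n))
o=manip.get_obs();print(o)
E
```

```text
pics
rig.py
top {'camera_matrix': array([[443.8482,   0.    , 255.027 ],
       [  0.    , 443.8482, 189.8728],
       [  0.    ,   0.    ,   1.    ]]), 'world_to_cam': array([[ 0.0826, -0.9966,  0.0043,  0.0358],
       [ 0.976 ,  0.0817,  0.202 , -0.5759],
       [-0.2016, -0.0125,  0.9794, -0.9422],
       [ 0.    ,  0.    ,  0.    ,  1.    ]])}
side {'camera_matrix': array([[373.1719,   0.    , 254.336 ],
       [  0.    , 373.1719, 190.5563],
       [  0.    ,   0.    ,   1.    ]]), 'world_to_cam': array([[-0.829 , -0.5589, -0.0173,  0.5092],
       [ 0.4154, -0.6363,  0.6501, -0.2496],
       [-0.3744,  0.5317,  0.7597, -0.7891],
       [ 0.    ,  0.    ,  0.    ,  1.    ]])}
wrist {'camera_matrix': array([[283.5735,   0.    , 257.8474],
       [  0.    , 283.5735, 189.7851],
       [  0.    ,   0.    ,   1.    ]]), 'tool_from_camera': array([[ 0.0014,  0.9479,  0.3186,  0.081 ],
       [ 1.    , -0.0011, -0.0014, -0.001 ],
       [-0.001 ,  0.3186, -0.9479,  0.0325],
       [ 0.    ,  0.    ,  0.    ,  1.    ]])}
{'clock': 0.1, 'qpos': array([-1.3051,  0.3594,  1.5114,  0.    ,  1.2725, -0.1151]), 'qd': array([ 0.0014, -0.0012, -0.002 ,  0.0007,  0.0009, -0.0002]), 'effort': array([ -0.0003, -52.8651, -27.9349,  -0.0003,   0.0051,  -0.    ]), 'tcp_pos': array([ 0.2229, -0.5567,  0.4039]), 'tool_rot': array([ 0.9819,  0.1893, -0.0001, -0.0008]), 'wrist_force': array([0.4828, 0.0018, 0.5398]), 'moment': array([ 0.0426, -0.0593,  0.0269]), 'gripper_force': 0.0, 'opening': 0.08560338404986566}
```

View pics/top.png

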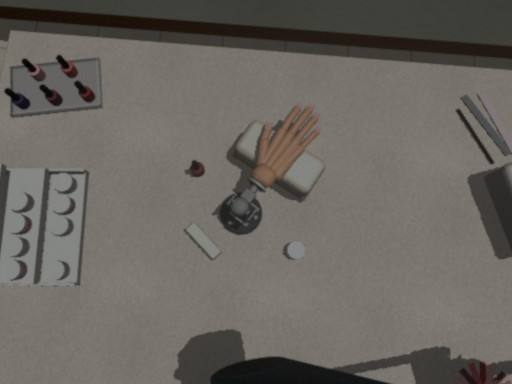

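View pics/side.png

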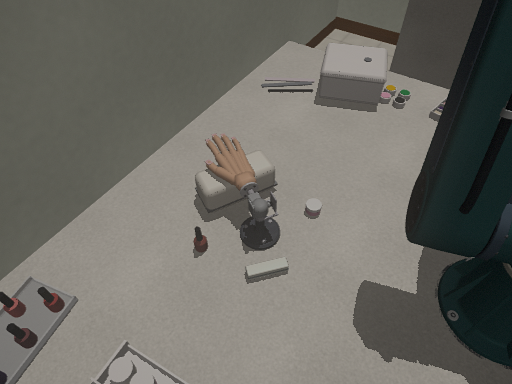

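The top view shows the foot at about (241,213), the coupler at about (240,207) and the hand running up-right to about (300,115). The bottle is at (197,168), the pot at (295,250) and the block at (203,241). Next I'll zoom in.

```bash
cat > h.py <<'E'
from rig import manip
import cv2,numpy as np
np.set_printoptions(precision=4,suppress=True)
from scipy.spatial.transform import Rotation as R
def ray(n,u,v):
    c=manip.get_calibration(n);K=c["camera_matrix"]
    d=np.array([(u-K[0,2])/K[0,0],-(v-K[1,2])/K[1,1],-1])
    if n=="wrist":
        o=manip.get_obs();T=np.eye(4);T[:3,:3]=R.from_quat(o["tool_rot"]).as_matrix();T[:3,3]=o["tcp_pos"];M=T@c["tool_from_camera"]
    else: M=np.linalg.inv(c["world_to_cam"])
    return M[:3,3],M[:3,:3]@d
def pt(n,u,v,z):
    p,d=ray(n,u,v);return p+d*(z-p[2])/d[2]
def proj(n,P):
    c=manip.get_calibration(n);K=c["camera_matrix"]
    if n=="wrist":
        o=manip.get_obs();T=np.eye(4);T[:3,:3]=R.from_quat(o["tool_rot"]).as_matrix();T[:3,3]=o["tcp_pos"];W=np.linalg.inv(T@c["tool_from_camera"])
    else: W=c["world_to_cam"]
    q=W[:3,:3]@P+W[:3,3];return np.array([K[0,2]-K[0,0]*q[0]/q[2],K[1,2]+K[1,1]*q[1]/q[2]])
E
python3 - <<'E'
from h import *
a=cv2.imread("pics/top.png");b=cv2.imread("pics/side.png")
x=cv2.resize(a[165:245,195:295],None,fx=6,fy=6,interpolation=2)
y=cv2.resize(b[165:255,220:300],None,fx=6,fy=6,interpolation=2)[:480]
cv2.imwrite("pics/c1.png",cv2.resize(np.hstack([x[:480,:400*1],y[:480,:400]]),None,fx=1,fy=1))
for n,u,v,z in[("top",241,213,.012),("side",260,233,.012),("top",240,207,.119),("side",260,205,.119),("top",265,173,.095),("top",197,168,.06),("top",295,250,.026),("top",203,241,.025)]:print(n,u,v,pt(n,u,v,z))
E
```

```text
top 241 213 [0.5228 0.1122 0.012 ]
side 260 233 [0.5166 0.1198 0.012 ]
top 240 207 [0.5193 0.1111 0.119 ]
side 260 205 [0.5173 0.1175 0.119 ]
top 265 173 [0.6028 0.0644 0.095 ]
top 197 168 [0.6102 0.2191 0.06  ]
top 295 250 [ 0.4464 -0.0179  0.026 ]
top 203 241 [0.4495 0.1922 0.025 ]
```

View pics/c1.png

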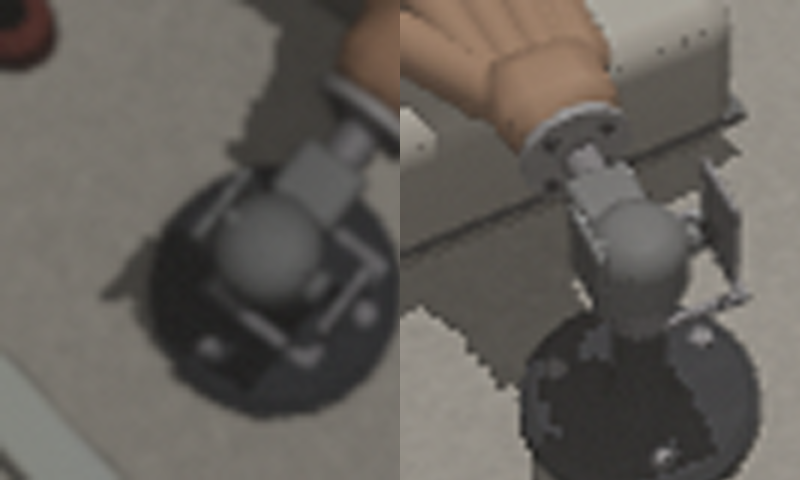

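The zoomed coupler shows the cup dome at top-view pixel (240,207). The thumb rest is close in on the upper left. The latch tab stands off on the lower right, linked by a loop. The ball is near (0.519, 0.114). I'll move above it with the tool's y across the tab and rest.

The rows are not in the units I measure in: shifts go in shares of 62.5 mm and turns go in shares of 90 degrees. I convert before sending: 0.0403 m is 0.6448, -0.0394 m is -0.6304.

>>> {"method": "shift_gripper", "body": {"moves": {"motion": [[0.085,0.6448,-0.6304,0,0,0,0],[0.085,0.6448,-0.6304,0,0,0,0],[0.085,0.6448,-0.6304,0,0,0,0],[0.085,0.6448,-0.6304,0,0,0,0],[0.085,0.6448,-0.6304,0,0,0,0],[0.085,0.6448,-0.6304,0,0,0,0],[0.085,0.6448,-0.6304,0,0,0,0],[0.085,0.6448,-0.6304,0,0,0,0],[0.085,0.6448,-0.6304,0,0,0,0],[0.085,0.6448,-0.6304,0,0,0,0]]}}}

```text
clock: 1.35
tcp_pos: [0.451, -0.0396, 0.4047]
tool_rot: [0.982, 0.189, 0.0, 0.0]
wrist_force: [0.3, -0.2, 0.7]
opening: 0.085
gripper_force: 0.0
```

>>> {"method": "shift_gripper", "body": {"moves": {"motion": [[0.085,0.6448,-0.6304,0,0,0,0],[0.085,0.6448,-0.6304,0,0,0,0],[0.085,0.6448,-0.6304,0,0,0,0],[0.085,0,0,0,0,0,-0.1146],[0.085,0,0,0,0,0,-0.1146],[0.085,0,0,0,0,0,-0.1146],[0.085,0,0,0,0,0,-0.1146],[0.085,0,0,0,0,0,-0.1146],[0.085,0,0,0,0,0,-0.1146]]}}}

```text
clock: 2.48
tcp_pos: [0.5188, 0.1132, 0.4043]
tool_rot: [0.743, 0.669, -0.0, -0.0]
wrist_force: [-0.1, -0.4, 0.0]
opening: 0.0853
gripper_force: 0.0
```

>>> {"method": "shift_gripper", "body": {"moves": {"motion": [[0.085,0,0,0,0,0,-0.1146],[0.085,0,0,0,0,0,-0.1146],[0.085,0,0,0,0,0,-0.1146],[0.085,0,0,0,0,0,-0.1146],[0.085,0,0,0,0,0,-0.1146],[0.085,0,0,0,0,0,-0.1146],[0.085,0,0,0,0,0,0],[0.085,0,0,0,0,0,0]]}}}

```text
clock: 3.48
tcp_pos: [0.5189, 0.1132, 0.4046]
tool_rot: [0.298, 0.955, -0.0, -0.0]
wrist_force: [-0.0, -0.3, -0.6]
opening: 0.0849
gripper_force: 0.0
```

```bash
python3 - <<'E'
from h import *
a=manip.camera("wrist");cv2.imwrite("pics/w1.png",a)
o=manip.get_obs();print(o["clock"],o["tcp_pos"],R.from_quat(o["tool_rot"]).as_matrix(),o["qpos"])
E
```

```text
3.525 [0.5189 0.1132 0.4046] [[-0.8233  0.5677 -0.0003]
 [ 0.5677  0.8233  0.0001]
 [ 0.0003 -0.0001 -1.    ]] [ 0.0846  0.2602  1.658   0.0001  1.2237 -0.8825]
```

View pics/w1.png

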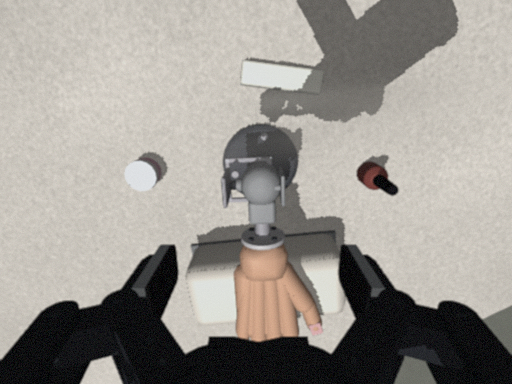

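The wrist view shows the coupler dome at about (260,185), the thumb rest plate on the right near (282,190) and the latch tab on the left near (226,190). The tube runs down to the hand. The thumb is on the right, so tool +y is trainer +y. I'll zoom in for edges.

```bash
python3 - <<'E'
from h import *
a=cv2.imread("pics/w1.png")
c=a[150:255,205:310];c=cv2.convertScaleAbs(c,alpha=1.5,beta=10)
c=cv2.resize(c,None,fx=5.7,fy=5.7,interpolation=cv2.INTER_CUBIC)
for k in range(0,105,10):
    p=int(k*5.7);cv2.putText(c,str(205+k),(p,10),0,.35,(0,255,255));cv2.line(c,(p,0),(p,590),(0,160,160),1);cv2.putText(c,str(150+k),(0,p+4),0,.35,(0,255,0));cv2.line(c,(0,p),(590,p),(0,120,0),1)
cv2.imwrite("pics/w1c.png",c)
E
```

```text
(no output)
```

View pics/w1c.png

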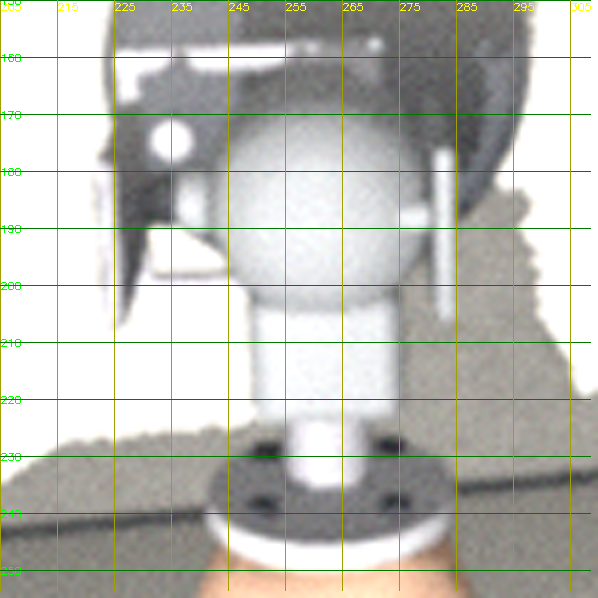

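```bash
python3 - <<'E'
from h import *
o=manip.get_obs();M=R.from_quat(o["tool_rot"]).as_matrix()
g=o["tcp_pos"]
def f(n,u,v,z):
    p=pt("wrist",u,v,z);print(n,p,"tool",M.T@(p-g));return p
f("rest near",284.5,176,.127);f("rest far",284.5,206,.127)
f("tab near",222,178,.127);f("tab far",225.5,207,.127)
f("dome",260.7,186.5,.105)
f("domeL",242.5,187,.1);f("domeR",279.5,187,.1)
f("tube near",260.5,223,.095);f("blockL",249.5,205,.1);f("blockL2",250.5,222,.1);f("blockR",273.5,204,.1);f("blockR2",274,222,.1);f("flange",262,236,.11)
f("cush L",205,243.5,0.0);f("cushR",310,234,0.0)
# fixed-camera dome
for n,u,v in(("top",240.3,207.5),("side",261,207)):
    print(n,[pt(n,u,v,z)for z in(.095,.105,.119)])
E
```

```text
rest near [0.5209 0.1406 0.127 ] tool [0.0138 0.0237 0.2776]
rest far [0.5452 0.1249 0.127 ] tool [-0.0151  0.0246  0.2776]
tab near [0.4906 0.0932 0.127 ] tool [ 0.0119 -0.0325  0.2776]
tab far [0.515  0.0791 0.127 ] tool [-0.0162 -0.0303  0.2776]
dome [0.5229 0.1135 0.105 ] tool [-0.0032  0.0026  0.2996]
domeL [0.5143 0.0972 0.1   ] tool [-0.0054 -0.0157  0.3046]
domeR [0.5355 0.128  0.1   ] tool [-0.0053  0.0216  0.3046]
tube near [0.5596 0.0884 0.095 ] tool [-0.0476  0.0027  0.3096]
blockL [0.5343 0.0918 0.1   ] tool [-0.0249 -0.0088  0.3046]
blockL2 [0.5507 0.0817 0.1   ] tool [-0.0441 -0.0079  0.3046]
blockR [0.5474 0.1128 0.1   ] tool [-0.0238  0.0159  0.3046]
blockR2 [0.5647 0.102  0.1   ] tool [-0.0441  0.0168  0.3046]
flange [0.5667 0.0852 0.11  ] tool [-0.0553  0.0041  0.2946]
cush L [ 0.5781 -0.0227  0.    ] tool [-0.126  -0.0783  0.4046]
cushR [0.6526 0.1134 0.    ] tool [-0.1101  0.0761  0.4045]
top [array([0.5221, 0.1114, 0.095 ]), array([0.5205, 0.111 , 0.105 ]), array([0.5183, 0.1104, 0.119 ])]
side [array([0.5228, 0.1053, 0.095 ]), array([0.5184, 0.1119, 0.105 ]), array([0.5124, 0.121 , 0.119 ])]
```

Measured in tool axes: the socket is at about (-0.002, +0.002), and the trainer axis is off by about 0.045 rad. The plates measure 56 mm apart against 58 given, and the top view agrees within 3 mm. I'll align, go halfway down and recheck.

Scaled: 0.025 m is 0.4, 0.02 m is 0.32, -0.045 rad is -0.0286.

>>> {"method": "shift_gripper", "body": {"moves": {"motion": [[0.085,-0.08,0.016,0.32,0,0,0],[0.085,0,0,0.4,0,0,-0.0286],[0.085,0,0,0.4,0,0,0],[0.085,0,0,0,0,0,0],[0.085,0,0,0,0,0,0]]}}}

```text
clock: 4.15
tcp_pos: [0.5241, 0.1113, 0.3354]
tool_rot: [0.275, 0.962, 0.0, 0.0]
wrist_force: [0.3, 0.3, 0.0]
opening: 0.0851
gripper_force: 0.0
```

```bash
python3 - <<'E'
from h import *
a=manip.camera("wrist")
o=manip.get_obs();print(o["clock"],o["tcp_pos"])
M=R.from_quat(o["tool_rot"]).as_matrix()
for P in([.0,.001,.2076],): print(proj("wrist",o["tcp_pos"]+M@np.array(P)))
c=a[130:280,180:330];c=cv2.convertScaleAbs(c,alpha=1.4,beta=10)
c=cv2.resize(c,None,fx=4,fy=4,interpolation=cv2.INTER_CUBIC)
for k in range(0,150,10):
    p=k*4;cv2.putText(c,str(180+k),(p,10),0,.35,(0,255,255));cv2.line(c,(p,0),(p,599),(0,160,160),1);cv2.putText(c,str(130+k),(0,p+4),0,.35,(0,255,0));cv2.line(c,(0,p),(599,p),(0,120,0),1)
cv2.imwrite("pics/w2c.png",c)
E
```

```text
4.2 [0.5242 0.1113 0.3358]
[259.5332 223.8092]
```

View pics/w2c.png

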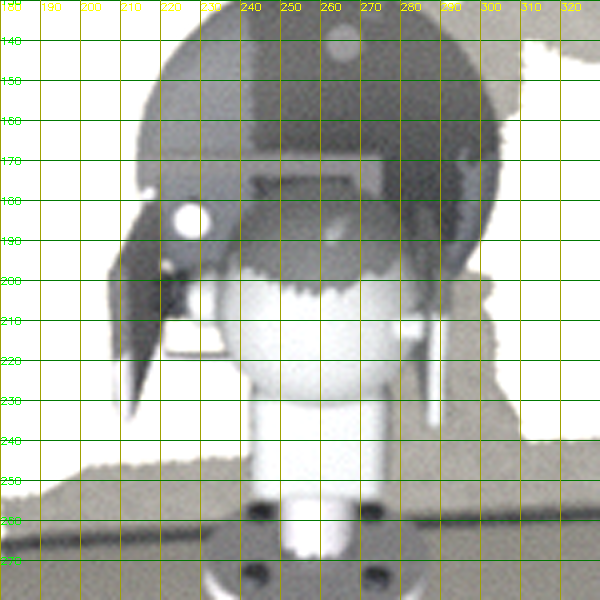

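Halfway down, the rest's outer edge is at column 290 (rows about 195–236), the tab's outer edge at columns 207–210 (rows 197–234), and the block and tube are vertical, centred at column 258–259.

```bash
python3 - <<'E'
from h import *
o=manip.get_obs();M=R.from_quat(o["tool_rot"]).as_matrix();g=o["tcp_pos"]
for n,u,v,z in [("rest",290,195,.127),("rest",290.5,236,.127),("tab",207.5,197,.127),("tab",210,234,.127),("blkL",243,230,.1),("blkL",243,254,.1),("blkR",275.5,230,.1),("blkR",275.5,254,.1),("tube",258.5,262,.1),("domeL",234,208,.1),("domeR",283.5,208,.1)]:
    print(n,M.T@(pt("wrist",u,v,z)-g))
E
```

```text
rest [0.0204 0.021  0.2088]
rest [-0.0098  0.0225  0.2088]
tab [ 0.0189 -0.0335  0.2087]
tab [-0.0084 -0.0333  0.2088]
blkL [-0.0189 -0.0119  0.2358]
blkL [-0.0407 -0.0123  0.2358]
blkR [-0.0188  0.0139  0.2358]
blkR [-0.0406  0.0144  0.2359]
tube [-0.0482  0.0005  0.2358]
domeL [-0.     -0.0186  0.2358]
domeR [0.     0.0197 0.2358]
```

Scaled: 0.02 m is 0.32, 0.002 m is 0.032.

>>> {"method": "shift_gripper", "body": {"moves": {"motion": [[0.085,0.032,-0.008,0.32,0,0,0],[0.085,0,0,0.32,0,0,0],[0.085,0,0,0.32,0,0,0],[0.085,0,0,0.296,0,0,0],[0.085,0,0,0,0,0,0],[0.065,0,0,0,0,0,0],[0.058,0,0,0,0,0,0],[0.058,0,0,0,0,0,0],[0.058,0,0,0,0,0,0]]}}}

```text
clock: 5.32
tcp_pos: [0.5214, 0.111, 0.2574]
tool_rot: [0.274, 0.962, -0.001, 0.0]
wrist_force: [-2.8, -6.2, 4.0]
opening: 0.058
gripper_force: 3.4
```

```bash
python3 - <<'E'
from h import *
a=manip.camera("wrist");cv2.imwrite("pics/w3.png",a)
o=manip.get_obs();print(o["wrist_force"],o["moment"],o["opening"],o["gripper_force"])
E
```

```text
[-2.8239 -6.5617  3.2299] [-1.0244  0.4322 -0.0859] 0.057680314347630594 3.416972905397415
```

View pics/w3.png

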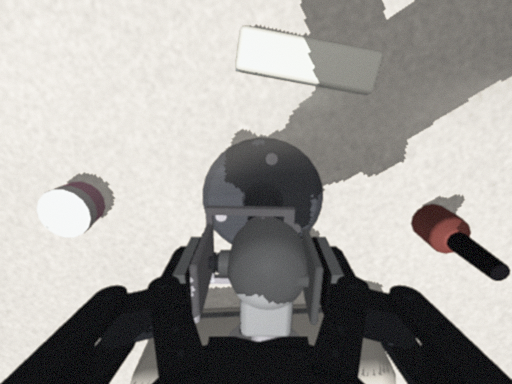

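The fingers are astride the tab (left) and the rest (right), with clear space around them, and the tab is starting to move. Now I'll close.

>>> {"method": "shift_gripper", "body": {"moves": {"motion": [[0.05,0,0,0,0,0,0],[0.046,0,0,0,0,0,0],[0.04,0,0,0,0,0,0],[0.03,0,0,0,0,0,0],[0.03,0,0,0,0,0,0]]}}}

```text
clock: 6.0
tcp_pos: [0.5225, 0.1118, 0.2586]
tool_rot: [0.274, 0.962, 0.0, 0.002]
wrist_force: [-2.5, -1.2, 11.3]
opening: 0.0461
gripper_force: 59.3
```

```bash
python3 - <<'E'
from h import *
o=manip.get_obs();M=R.from_quat(o["tool_rot"]).as_matrix();print(M.T@o["wrist_force"],M.T@o["moment"],o["opening"],o["gripper_force"])
E
```

```text
[  1.489  -2.317 -11.309] [0.4919 0.1679 0.0418] 0.0461420267926058 59.34003710746765
```

Latch at its stop: opening 46 mm, 59 N. Lifting gently.

Scaled: -0.01 m is -0.16, -0.008 m is -0.128.

>>> {"method": "shift_gripper", "body": {"moves": {"motion": [[0.03,0,0,-0.064,0,0,0],[0.03,0,0,-0.128,0,0,0],[0.03,0,0,-0.16,0,0,0],[0.03,0,0,-0.16,0,0,0],[0.03,0,0,0,0,0,0]]}}}

```text
clock: 6.62
tcp_pos: [0.5221, 0.1119, 0.2893]
tool_rot: [0.274, 0.962, 0.0, 0.001]
wrist_force: [0.1, -0.6, -4.7]
opening: 0.0463
gripper_force: 62.6
```

```bash
python3 - <<'E'
from h import *
a=manip.camera("side");cv2.imwrite("pics/s2.png",cv2.resize(a[110:280,170:340],None,fx=3.5,fy=3.5,interpolation=2))
o=manip.get_obs();M=R.from_quat(o["tool_rot"]).as_matrix();print(M.T@o["wrist_force"],M.T@o["moment"],o["opening"],o["gripper_force"])
E
```

```text
[ 0.881  -0.1894  5.2586] [ 0.0297  0.1892 -0.0356] 0.04598904701919039 62.561702728271484
```

View pics/s2.png

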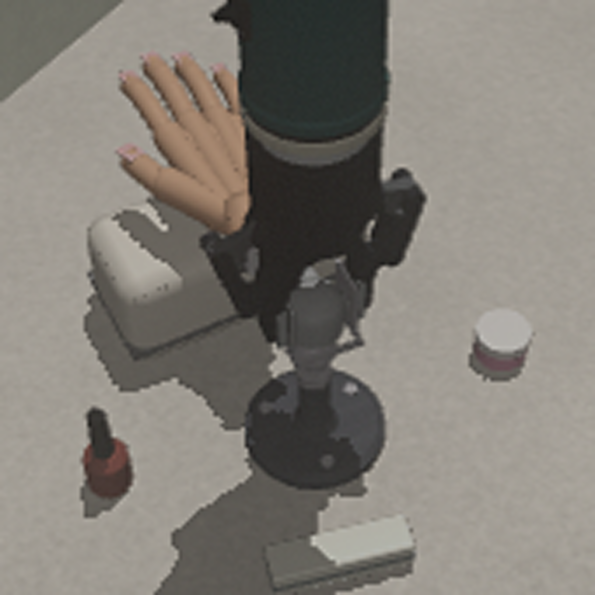

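The hand has risen clear of the cushion, and the wrist carries about 5 N, which is the full weight. The coupler is still upright, so I'll carry on to 10 cm.

Scaled: -0.015 m is -0.24, -0.01 m is -0.16.

>>> {"method": "shift_gripper", "body": {"moves": {"motion": [[0.03,0,0,-0.128,0,0,0],[0.03,0,0,-0.24,0,0,0],[0.03,0,0,-0.24,0,0,0],[0.03,0,0,-0.24,0,0,0],[0.03,0,0,-0.16,0,0,0],[0.03,0,0,-0.08,0,0,0],[0.03,0,0,0,0,0,0],[0.03,0,0,0,0,0,0],[0.03,0,0,0,0,0,0]]}}}

```text
clock: 7.8
tcp_pos: [0.5215, 0.1118, 0.3557]
tool_rot: [0.274, 0.962, -0.0, -0.001]
wrist_force: [0.1, -0.6, -4.8]
opening: 0.0456
gripper_force: 62.7
```

```bash
python3 - <<'E'
from h import *
a=manip.camera("side");b=manip.camera("wrist");s=cv2.resize(a[60:290,150:340],(400,484));w=cv2.resize(b,(400,300));w=np.vstack([w,np.zeros((184,400,3),np.uint8)])
cv2.imwrite("pics/f.png",np.hstack([s,w]))
o=manip.get_obs();M=R.from_quat(o["tool_rot"]).as_matrix();print(M.T@o["wrist_force"],M.T@o["moment"],o["opening"],o["gripper_force"],o["qd"])
E
```

```text
[ 0.153  -0.1012  5.4911] [ 0.0283  0.2167 -0.0204] 0.045832853802132714 62.706860303878784 [ 0.0006 -0.0012 -0.0013 -0.001  -0.0001  0.    ]
```

View pics/f.png

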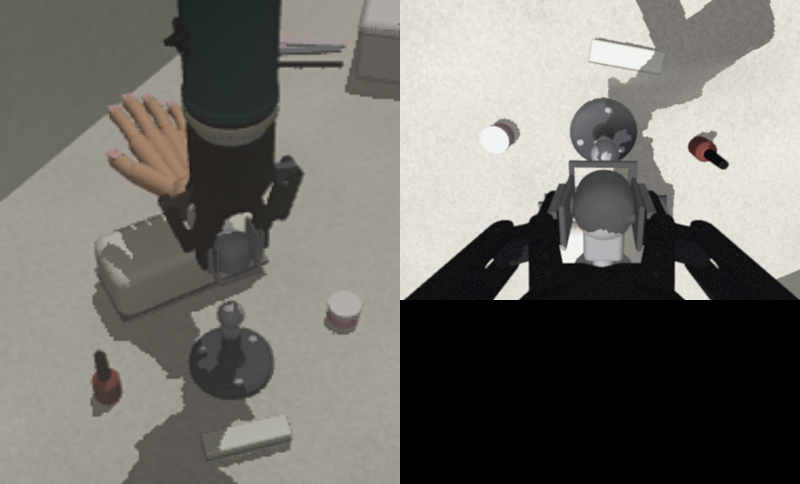

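The ball stands bare on its mount, and the trainer is held level about 98 mm above it. The hand is clear of everything and the bystanders haven't moved. Handing in.

```bash
python3 -c "from rig import manip;print(manip.close_job())"
```

```text
the job is handed in; nothing more can be done
None
```

The hand is off its ball mount and the job is handed in: I pulled the latch to its stop, then lifted the coupler straight off. It was held level and still about 98 mm above the ball, touching nothing else. The grip was about 60 N because the gripper's force is fixed, above the suggested 30–45 N.

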